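# Move the tube bath off the heat and lift out its rack

### The arm

A 7-joint arm with a two-finger parallel gripper is mounted at the origin on the work surface. World frame = base frame: x ahead of the robot, y to its left, z up, the work surface at z = 0. Lengths are in m, angles in rad, forces in N, time in s.
With the tool pointing down it reaches from about 0.35 to 0.9 m from the base axis. Payload 19.9 kg.
Tool frame: the origin (TCP) lies where the fingers leave the gripper's body, on its centre line; the fingertips stand 73 mm ahead of it and the grasp point (between the pads) lies 54 mm ahead of it; z points along the fingers, y is the line along which they close (so a half turn about z gives the same grasp; the last joint's range is limited). The gripper opens to 85 mm and grips with 20 to 120 N. Pads are 22 mm wide; open, the fingers measure 114 mm over their backs; the gripper's body (76 mm by 85 mm) begins 54 mm behind the grasp point. The pads swing forward as they close: fully open they stand 13 mm farther back than shut.
Start: joints at [1.089, 0.417, -0.01, 1.614, 0.005, 1.111, -0.053], TCP at [0.266, -0.566, 0.304] pointing down, gripper open.
Joint ranges: [-2.81, 2.81], [-0.39, 2.02], [-1.27, 1.25], [0.06, 2.57], [-1.19, 4.33], [0.19, 2], [-2.82, 2.82]. Speed limits (rad/s): [1.89, 1.89, 2.39, 2.39, 3.01, 3.01, 3.01].

### API

Orientations are given as a 3x3 rotation matrix whose columns are the frame's x, y, z axes.
In Python, from rig import manip, viewer, workorder gives the robot as it stands. The module is installed in compiled form; this text tells all that it offers.
- The arm moves only by the tool step_arm, never from a script. Its argument "increments" is a list of rows, each an object of numbers: "tx", "ty", "tz": the shift along the tool's x, y, z in m; "ax", "ay", "az": the turn, a rotation vector about the tool's x, y, z in degrees; "hand": the closure, from 0 (fully open) to 1 (shut). A call has 1 to 10 rows; each row is the pose to reach, as a shift and turn from the pose commanded when the call began, along the tool's axes at that moment; what a row does not reach only later rows make up. A row lasts 1/8 s, in which the tool goes at most 62.5 mm and 10.7 degrees, less where a joint would pass 70% of its speed; a pose out of reach is approached as far as the arm can. A call with a gripper value outside its range is refused whole. The fingers move at their own pace and stop on an object; "force" is the grip in N (left out, the last holds). Time passes only in rows, so rows that repeat a pose let the fingers close. It gives the time, the measured TCP pose, the force and the opening at its end, in the units of the state.
- manip.observe(): the state, without advancing time (a new reading comes with each control period).
- viewer.camera(name): name is "scene" or "top"; returns the picture (480x640x3 uint8, red, green, blue); there is no depth.
- viewer.get_calibration(name): a dict with "K" (3x3 intrinsics, pixels), "k1" (the pictures are not rectified: a ray, as slopes to the right and down, at radius r is drawn at 1 + k1 r^2 times it, then the intrinsics apply), "origin" and "attitude" of the camera in the world. Camera axes: x right, y up, looking along -z (the intrinsics and any distortion apply to the point x, -y, -z); pixel columns grow to the right and rows downward; lengths in m; the calibration is good to about 2 mm. A picture is of the moment at which its call begins. get_calibration takes no time and is no camera call.
- workorder.close_job(): hands the job in, once; it reports no verdict.
The state is a dict: "time": time; "q": joint angles; "joint_vel": joint speeds; "effort": joint torques, N m; "ee_pos": TCP position; "eef_rot": TCP orientation; "ft_force": force on the tool from outside, world axes, zero at the start; "torque": the same for the moment, N m; "width": opening from 0.0 (shut) to 1.0 (fully open).
Only numpy, scipy, OpenCV 4.12 (cv2) and the standard library are available. Lean on these libraries where they do the work, as an engineer would, in place of code of your own. Each camera call takes 0.05 s, during which the arm holds its last target. There are 200 camera calls.

### The job

The steel pot with the tube rack in it stands on the round mark of the hotplate: slide it across, without lifting or tipping it and with the rack still inside, until it is centred on the square mark. Then take the rack by the bar of its T-handle, lift it straight up out of the pot until its foot is about 5 cm above the pot's rim, and finish while holding it there over the pot, level and still. Leave the pot on the square mark and everything else on the bench and hotplate where it stands.

Things in the scene. Friction and masses are not known exactly. Their poses are not given: they have to be found in the camera images.
- pot_middle (a point): centre of the open round steel pot, half-way up (35 mm above its underside). Pot: 130 mm outer diameter, 70 mm high, wall 4 mm, floor 5 mm, about 0.55 kg. Axes: z up; the handle sticks out along the pot's -x axis
- pot_handle (a point): middle of the pot's black straight handle: a level bar 75 mm long (along the pot's x), 18 mm wide, 14 mm high, its middle 117.5 mm from the pot's axis along the pot's -x and 55 mm above the pot's underside; free space above and at both sides
- rack_grip (a point): middle of the T-bar on top of the tube rack: a level steel bar 66 mm long along the rack's x axis, 14 mm wide (y), 14 mm high; z up. It lies 120 mm above the rack's foot, on the rack's axis, above the centre of mass. Tube caps end 48 mm below the bar's middle
- rack_foot (a point): centre of the underside of the tube rack: round steel rack of 92 mm diameter with six capped tubes and a thin central post, 127 mm high in all, about 0.32 kg. It stands loose on the pot's inner floor (122 mm inner diameter), so its T-bar starts 55 mm above the pot's rim. z up
- round_mark: circle 166 mm across drawn in pale line on the hotplate's black top, where the pot starts; origin at its centre on the hotplate's top surface
- square_mark: square outline of 166 mm side drawn in pale line on the hotplate's black top, 220 mm from the circle to the left or the right; origin at its centre on the hotplate's top surface, sides along its x and y
- hotplate: fixed white hotplate with a flat black top, 280 mm (its x) by 500 mm (its y), top 50 mm above the bench; origin under its centre on the bench. It does not move
- beaker: bystander, to be left alone: small open glass beaker, 48 mm across, 60 mm high, standing on the hotplate near its far edge, between the two marks; origin at the middle of the underside
- amber_bottle: bystander, to be left alone: brown glass bottle with black cap, 60 mm across, 130 mm high, on the bench to the left of the hotplate; origin at the middle of the underside
- tub: bystander, to be left alone: lidded round sample tub, 84 mm across, 60 mm high, on the bench to the left of the hotplate; origin at the middle of the underside
- dish: bystander, to be left alone: white ceramic dish, 90 mm across, 35 mm high, on the bench to the right of the hotplate; origin at the middle of the underside
- spatula: bystander, to be left alone: spatula 170 mm long lying on the bench between the robot and the hotplate
- meter: bystander, to be left alone: blue hand-held meter 120 x 65 x 22 mm lying on the bench to the right of the hotplate; origin at the middle of the underside

How it is judged:
On the way, in this order (a step that is already met when the one before it is completed fails the run):
1. the pot, rack still standing in it, has been slid onto the square mark and rests there (horizontal distance between pot_middle and square_mark below 0.025 m and angle between pot_middle's own z axis and vertical below 0.08 rad and height (world z) of pot_middle below 0.093 m and linear speed of pot below 0.02 m/s and z of rack_foot in the frame of pot_middle below -0.02 m and horizontal distance between rack_foot and pot_middle below 0.03 m), for 0.3 s.
2. the rack is held over the pot by the gripper, clear of the rim, level and still (z of rack_foot in the frame of pot_middle above 0.065 m and horizontal distance between rack_foot and pot_middle below 0.05 m and angle between rack_foot's own z axis and vertical below 0.15 rad and linear speed of rack below 0.03 m/s and angular speed of rack below 0.3 rad/s and contact force between rack and the fingers above 1 N and contact force between rack and pot below 0.2 N), for 0.5 s.
At the end, for the whole second after the job is handed in: Gripper holds the rack (over 1 N), foot over 30 mm above the rim (65 above the pot middle), within 50 mm of the pot axis, tilt under 0.15 rad, below 0.03 m/s and 0.3 rad/s, not touching the pot; pot upright (0.08 rad), at rest (0.02 m/s), not raised (8 mm), within 25 mm of the square mark (all of step 2 and horizontal distance between pot_middle and square_mark below 0.025 m and angle between pot_middle's own z axis and vertical below 0.08 rad and height (world z) of pot_middle below 0.093 m and linear speed of pot below 0.02 m/s); the arm keeps its last pose, push and grip.
It fails at once if the pot is lifted off the hotplate (more than 10 mm) (height (world z) of pot_middle above 0.095 m).
It fails at once if the pot is tipped (more than 0.2 rad) (angle between pot_middle's own z axis and vertical above 0.2 rad).
It fails at once if the rack is tipped (more than 0.4 rad) (angle between rack_foot's own z axis and vertical above 0.4 rad).
It fails at once if a bystander is moved (more than 30 mm) (distance of any of beaker, amber_bottle, tub, dish, spatula, meter from where it was at the start of the episode above 0.03 m).
It also fails if it takes over 54 s, if anything falls off the work surface, if the arm or the gripper's body presses on something with over 40 N, if the wrist force passes 120 N, or if a joint passes its speed limit or range.

## Working session

There is one attempt and no reset: what is moved stays moved. The work goes in short steps, Python scripts to look and compute and a tool call to move; the robot and the scene stay as the last step left them, time stands still between calls to the robot, and variables do not carry over. Pictures are saved under pics/ and viewed, on a budget of 10 in all, crops included, one or two more only if the job needs it, and the job is handed in when it is done.

Besides the shell and the picture viewer there is one more tool, called as name(argument=value, ...) on one line, values as JSON. step_arm: Moves the arm, as the interface text tells. Its arguments: {"type":"object","properties":{"increments":{"type":"array","items":{"type":"object","properties":{"tx":{"type":"number"},"ty":{"type":"number"},"tz":{"type":"number"},"ax":{"type":"number"},"ay":{"type":"number"},"az":{"type":"number"},"hand":{"type":"number"}}}},"force":{"type":"number"}},"required":["increments"]}

```bash
mkdir -p pics; python3 - <<'E'
from rig import manip, viewer
import cv2
for n in ("scene","top"):
    im=viewer.camera(n); cv2.imwrite(f"pics/{n}0.png",im[:,:,::-1]); c=viewer.get_calibration(n); print(n,c)
print(manip.observe())
E
```

```text
scene {'K': array([[617.1193006 ,   0.        , 315.64177774],
       [  0.        , 617.1193006 , 244.45101936],
       [  0.        ,   0.        ,   1.        ]]), 'k1': -0.07697331007307281, 'origin': array([1.10593333, 0.96178629, 1.04920323]), 'attitude': array([[-0.85387109, -0.34446407,  0.39019055],
       [ 0.52005499, -0.53418692,  0.66647367],
       [-0.02114155,  0.77200314,  0.63526702]])}
top {'K': array([[591.02927745,   0.        , 318.21669108],
       [  0.        , 591.02927745, 236.95650393],
       [  0.        ,   0.        ,   1.        ]]), 'k1': 0.04621884929710789, 'origin': array([0.26564976, 0.01945551, 1.40099554]), 'attitude': array([[-9.91674352e-02,  9.70448456e-01, -2.19990031e-01],
       [-9.95070338e-01, -9.69174889e-02,  2.10243426e-02],
       [-9.17840627e-04,  2.20990485e-01,  9.75275532e-01]])}
{'time': 0.1, 'q': array([ 1.08956193,  0.41789926, -0.01034057,  1.6140932 ,  0.00467845,
        1.11071986, -0.0530227 ]), 'joint_vel': array([ 0.00015437, -0.00137031, -0.00184579, -0.00072872, -0.00138921,
        0.00060601, -0.00039883]), 'effort': array([ 1.64480814e-03, -8.65812635e+01,  6.80398811e-01, -4.35634553e+01,
        1.91771518e-02,  4.93865446e-03, -4.91457115e-05]), 'ee_pos': array([ 0.26598491, -0.5653225 ,  0.30334072]), 'eef_rot': array([[ 9.04860505e-01,  4.25707885e-01, -5.12173815e-04],
       [ 4.25708190e-01, -9.04859989e-01,  9.68383341e-04],
       [-5.11971683e-05, -1.09428843e-03, -9.99999400e-01]]), 'ft_force': array([ 0.05752006,  0.11225784, -0.56815499]), 'torque': array([0.02436906, 0.03246339, 0.00389679]), 'width': 1.0013250456869058}
```

View pics/top0.png

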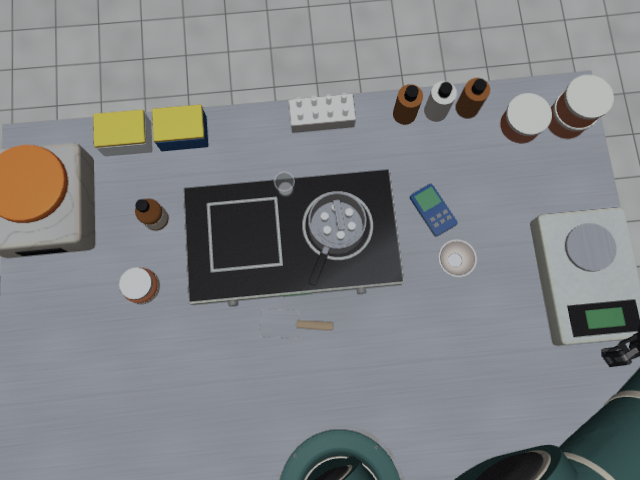

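View pics/scene0.png

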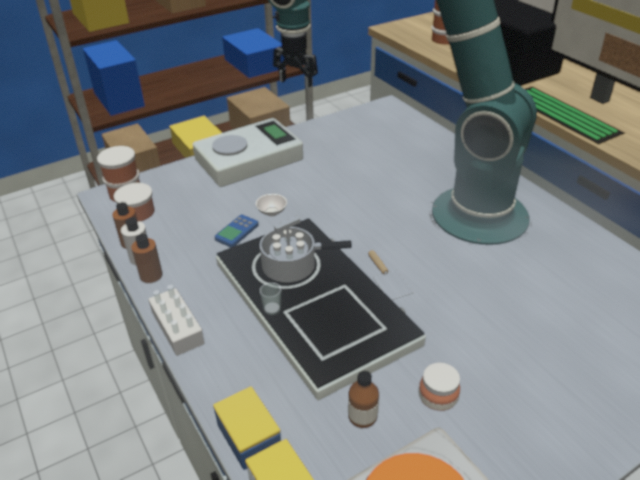

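The top view shows the pot at about (338,224), with its handle running to (316,280). The square's corners are near (208,204), (278,198), (282,265) and (211,271). I'll take an enlarged crop and measure roughly.

```bash
cat > h.py <<'E'
import numpy as np, cv2
from rig import viewer
def ray(n,uv,z):
    c=viewer.get_calibration(n);K=c["K"];R=c["attitude"];o=c["origin"]
    # model: 1+k1 r^2 on slopes
    uv=np.atleast_2d(np.float64(uv))
    p=cv2.undistortPoints(uv[:,None],K,np.array([c["k1"],0,0,0.]))[:,0]
    d=np.c_[p[:,0],-p[:,1],-np.ones(len(p))]@R.T
    return o+d*((z-o[2])/d[:,2])[:,None]
def px(n,P):
    c=viewer.get_calibration(n);q=(np.atleast_2d(P)-c["origin"])@c["attitude"]
    s=np.c_[q[:,0],-q[:,1]]/-q[:,2:]
    s*=1+c["k1"]*(s**2).sum(1)[:,None]
    return s@c["K"][:2,:2].T+c["K"][:2,2]
E
python3 - <<'E'
from h import *
im=cv2.imread("pics/top0.png")
# square
g=cv2.cvtColor(im,cv2.COLOR_BGR2GRAY)
m=np.zeros_like(g); m[193:278,200:290]=(g[193:278,200:290]>90)*255
cs,_=cv2.findContours(m,cv2.RETR_EXTERNAL,2); c=max(cs,key=cv2.contourArea)
W=ray("top",c[:,0],.05)
r=cv2.minAreaRect(np.float32(W[:,:2]*1000)); print("square",r)
print("guess rim c",ray("top",[338,224],.12),"handle",ray("top",[[325,250],[313,282]],.112),"beaker",ray("top",[285,190],.05))
crop=cv2.resize(im[170:300,270:400],None,fx=5.8,fy=4.6*1.26/1.0 if 0 else 4.6,interpolation=cv2.INTER_CUBIC)
crop=cv2.resize(im[180:300,280:400],(600,600),interpolation=cv2.INTER_CUBIC)
cv2.imwrite("pics/crop.png",crop)
E
```

```text
square ((596.0298461914062, 162.9390869140625), (167.9484100341797, 167.8068084716797), 89.79458618164062)
guess rim c [[ 0.57973153 -0.05506289  0.12      ]] handle [[ 0.5252939  -0.02039903  0.112     ]
 [ 0.45654308  0.01314175  0.112     ]] beaker [[0.69256864 0.05779703 0.05      ]]
```

View pics/crop.png

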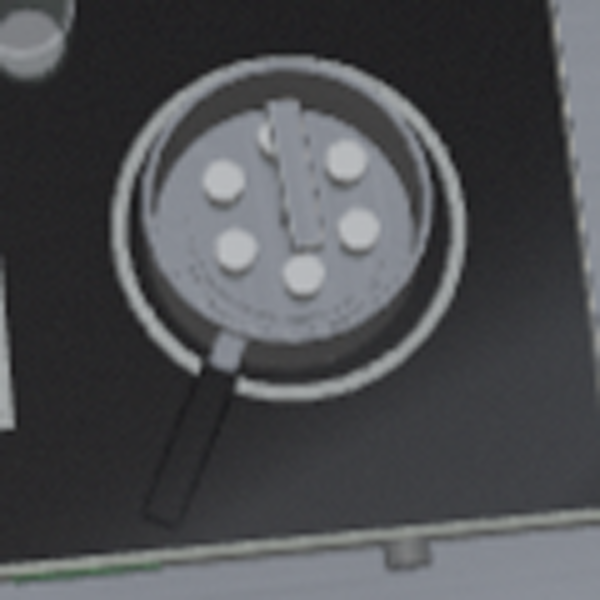

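The crop shows the rim centred at about (288,200), the T-bar from (283,100) to (308,248), and the handle running from (225,365) to (165,520). The beaker is clear of the rim.

```bash
python3 - <<'E'
from h import *
f=lambda p,z: ray("top",np.array(p)/5+[280,180],z)
R=f([[143,200],[432,200],[288,57],[288,342]],.12)
print("rim pts",R.round(4),"c",R.mean(0).round(4))
C=f([[112,225],[466,225],[288,55],[288,400]],.05);print("circle",C.mean(0).round(4))
B=f([[283,100],[308,248]],.182);print("bar",B.round(4),B.mean(0).round(4),np.linalg.norm(B[0]-B[1]),np.degrees(np.arctan2(*(B[0]-B[1])[[1,0]])))
H=f([[227,365],[165,518]],.112);print("handle",H.round(4),np.degrees(np.arctan2(*(H[0]-H[1])[[1,0]])))
print("beaker base",f([[30,58]],.05).round(4))
# stock rim ellipse check
c=R.mean(0)[:2];e=H[1][:2]; u=(c-e)/np.linalg.norm(c-e);print("end dist",np.linalg.norm(c-e),"ang",np.degrees(np.arctan2(u[1],u[0])),"grip pt",c-u*.121)
E
```

```text
rim pts [[ 0.5954  0.0094  0.12  ]
 [ 0.5826 -0.1192  0.12  ]
 [ 0.6553 -0.0622  0.12  ]
 [ 0.5245 -0.0483  0.12  ]] c [ 0.5895 -0.0551  0.12  ]
circle [ 0.5945 -0.0582  0.05  ]
bar [[ 0.6176 -0.0541  0.182 ]
 [ 0.5516 -0.0577  0.182 ]] [ 0.5846 -0.0559  0.182 ] 0.06605998214382752 3.1554381441318045
handle [[ 0.5184 -0.0206  0.112 ]
 [ 0.453   0.0135  0.112 ]] -27.515414129282203
beaker base [[0.6884 0.0558 0.05  ]]
end dist 0.15270510139998864 ang -26.680751411447343 grip pt [ 0.48134891 -0.00075046]
```

step_arm(increments=[{"tx": 0.02,"ty": -0.02,"az": 4},{"tx": 0.06,"ty": -0.058,"az": 10},{"tx": 0.105,"ty": -0.101,"az": 17},{"tx": 0.15,"ty": -0.144,"az": 24},{"tx": 0.195,"ty": -0.187,"az": 30},{"tx": 0.24,"ty": -0.23,"az": 36},{"tx": 0.285,"ty": -0.273,"az": 42},{"tx": 0.33,"ty": -0.317,"az": 47},{"tx": 0.375,"ty": -0.36,"az": 52},{"tx": 0.41,"ty": -0.394,"az": 52.2}])

```text
$.increments[0]: bad value
```

```bash
python3 - <<'E'
from rig import manip
import numpy as np
s=manip.observe();print(s["time"],s["ee_pos"],s["eef_rot"].round(3),s["q"].round(2))
E
```

```text
0.1 [ 0.26598491 -0.5653225   0.30334072] [[ 0.905  0.426 -0.001]
 [ 0.426 -0.905  0.001]
 [-0.    -0.001 -1.   ]] [ 1.09  0.42 -0.01  1.61  0.    1.11 -0.05]
```

step_arm(increments=[{"tx": 0.02,"ty": -0.02,"tz": 0,"ax": 0,"ay": 0,"az": 4,"hand": 0},{"tx": 0.06,"ty": -0.058,"tz": 0,"ax": 0,"ay": 0,"az": 10,"hand": 0},{"tx": 0.105,"ty": -0.101,"tz": 0,"ax": 0,"ay": 0,"az": 17,"hand": 0},{"tx": 0.15,"ty": -0.144,"tz": 0,"ax": 0,"ay": 0,"az": 24,"hand": 0},{"tx": 0.195,"ty": -0.187,"tz": 0,"ax": 0,"ay": 0,"az": 30,"hand": 0},{"tx": 0.24,"ty": -0.23,"tz": 0,"ax": 0,"ay": 0,"az": 36,"hand": 0},{"tx": 0.285,"ty": -0.273,"tz": 0,"ax": 0,"ay": 0,"az": 42,"hand": 0},{"tx": 0.33,"ty": -0.317,"tz": 0,"ax": 0,"ay": 0,"az": 47,"hand": 0},{"tx": 0.375,"ty": -0.36,"tz": 0,"ax": 0,"ay": 0,"az": 52,"hand": 0},{"tx": 0.41,"ty": -0.394,"tz": 0,"ax": 0,"ay": 0,"az": 52.2,"hand": 0}])

```text
time: 1.35
ee_pos: [0.4697, -0.032, 0.3039]
eef_rot: [[0.891, -0.454, 0.0], [-0.454, -0.891, 0.0], [-0.0, -0.0, -1.0]]
ft_force: [1.5, -1.1, 0.9]
width: 1.001
```

```bash
cat > st.py <<'E'
from rig import manip
import numpy as np
s=manip.observe();print(s["time"],s["ee_pos"].round(4),s["eef_rot"].round(3).tolist(),s["q"].round(2),s["ft_force"].round(1),s["width"])
E
python3 st.py
```

```text
1.35 [ 0.4697 -0.032   0.3039] [[0.891, -0.454, 0.0], [-0.454, -0.891, 0.0], [-0.0, -0.0, -1.0]] [ 0.27  0.15 -0.3   1.98  0.05  1.02 -2.09] [ 1.5 -1.1  0.9] 1.0006459557902818
```

step_arm(increments=[{"tx": -0.002,"ty": -0.02,"tz": 0.01,"ax": 0,"ay": 0,"az": 0,"hand": 0},{"tx": -0.003,"ty": -0.033,"tz": 0.04,"ax": 0,"ay": 0,"az": 0,"hand": 0},{"tx": -0.003,"ty": -0.033,"tz": 0.08,"ax": 0,"ay": 0,"az": 0,"hand": 0},{"tx": -0.003,"ty": -0.033,"tz": 0.12,"ax": 0,"ay": 0,"az": 0,"hand": 0},{"tx": -0.003,"ty": -0.033,"tz": 0.14,"ax": 0,"ay": 0,"az": 0,"hand": 0},{"tx": -0.003,"ty": -0.033,"tz": 0.145,"ax": 0,"ay": 0,"az": 0,"hand": 0},{"tx": -0.003,"ty": -0.033,"tz": 0.145,"ax": 0,"ay": 0,"az": 0,"hand": 0}])

```text
time: 2.22
ee_pos: [0.4818, -0.0037, 0.1592]
eef_rot: [[0.891, -0.454, -0.0], [-0.454, -0.891, 0.0], [-0.0, -0.0, -1.0]]
ft_force: [0.8, -0.1, 0.1]
width: 1.0
```

```bash
python3 - <<'E'
from h import *
im=viewer.camera("scene")[:,:,::-1]
c=cv2.resize(im[150:390,180:450],(675,600),interpolation=cv2.INTER_CUBIC)
cv2.imwrite("pics/s1.png",c)
E
```

```text
(no output)
```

View pics/s1.png

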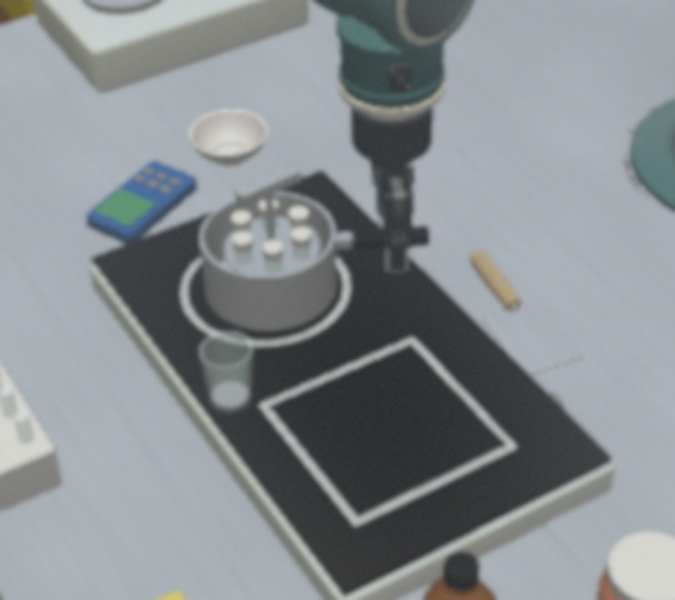

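The scene crop shows the fingers around the handle at about (393,240), with the pot still on the circle. Closing now.

step_arm(force=70, increments=[{"tx": 0,"ty": 0,"tz": 0,"ax": 0,"ay": 0,"az": 0,"hand": 0.5},{"tx": 0,"ty": 0,"tz": 0,"ax": 0,"ay": 0,"az": 0,"hand": 0.7},{"tx": 0,"ty": 0,"tz": 0,"ax": 0,"ay": 0,"az": 0,"hand": 1},{"tx": 0,"ty": 0,"tz": 0,"ax": 0,"ay": 0,"az": 0,"hand": 1},{"tx": 0,"ty": 0,"tz": 0,"ax": 0,"ay": 0,"az": 0,"hand": 1},{"tx": 0,"ty": 0,"tz": 0,"ax": 0,"ay": 0,"az": 0,"hand": 1},{"tx": 0,"ty": 0,"tz": 0,"ax": 0,"ay": 0,"az": 0,"hand": 1}])

```text
time: 3.15
ee_pos: [0.482, -0.0034, 0.1593]
eef_rot: [[0.891, -0.454, 0.001], [-0.454, -0.891, 0.0], [0.001, -0.001, -1.0]]
ft_force: [-0.2, 3.0, 6.3]
width: 0.195
```

step_arm(increments=[{"tx": -0.0036,"ty": -0.0027,"tz": 0,"ax": 0,"ay": 0,"az": 0,"hand": 1},{"tx": -0.0099,"ty": -0.0084,"tz": 0,"ax": 0,"ay": 0,"az": 0,"hand": 1},{"tx": -0.0171,"ty": -0.016,"tz": 0,"ax": 0,"ay": 0,"az": 0,"hand": 1},{"tx": -0.0243,"ty": -0.0258,"tz": 0,"ax": 0,"ay": 0,"az": 0,"hand": 1},{"tx": -0.0307,"ty": -0.036,"tz": 0,"ax": 0,"ay": 0,"az": 0,"hand": 1},{"tx": -0.037,"ty": -0.0463,"tz": 0,"ax": 0,"ay": 0,"az": 0,"hand": 1},{"tx": -0.0425,"ty": -0.057,"tz": 0,"ax": 0,"ay": 0,"az": 0,"hand": 1},{"tx": -0.0479,"ty": -0.0677,"tz": 0,"ax": 0,"ay": 0,"az": 0,"hand": 1},{"tx": -0.0534,"ty": -0.0784,"tz": 0,"ax": 0,"ay": 0,"az": 0,"hand": 1},{"tx": -0.0588,"ty": -0.089,"tz": 0,"ax": 0,"ay": 0,"az": 0,"hand": 1}])

```text
time: 4.4
ee_pos: [0.4696, 0.1017, 0.1589]
eef_rot: [[0.89, -0.456, -0.0], [-0.456, -0.89, -0.001], [0.0, 0.001, -1.0]]
ft_force: [0.3, -7.1, 4.8]
width: 0.196
```

```bash
python3 - <<'E'
from h import *
im=viewer.camera("top")[:,:,::-1]
c=cv2.resize(im[160:310,180:410],(800,522),interpolation=cv2.INTER_CUBIC)
cv2.imwrite("pics/t2.png",c)
E
python3 st.py
```

```text
4.45 [0.4696 0.1033 0.159 ] [[0.891, -0.454, 0.0], [-0.454, -0.891, -0.0], [0.0, 0.0, -1.0]] [-0.01  0.39 -0.32  2.07  0.18  0.71 -2.49] [ 2.1 -2.4  2.7] 0.19579961488671305
```

View pics/t2.png

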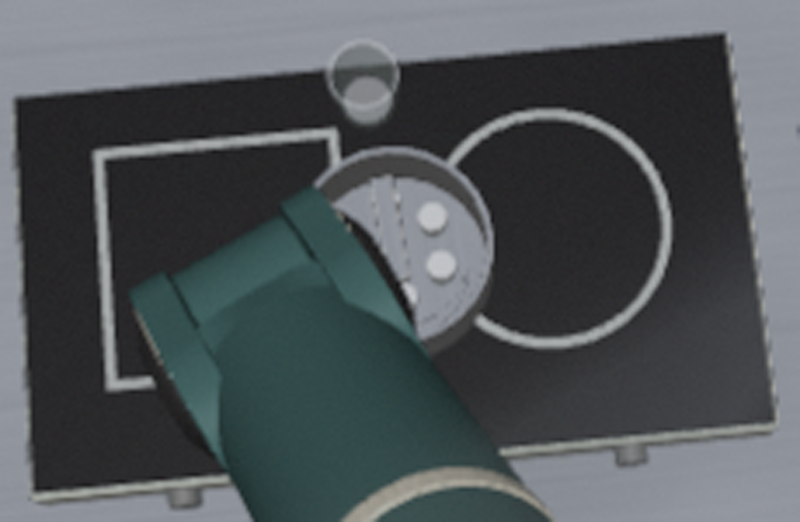

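The top crop shows the pot mid-way, about (405,250), with the rack inside and the beaker untouched. Joint 7 is nearing its limit, so I'll turn 12° back during the second half.

step_arm(increments=[{"tx": -0.002,"ty": -0.006,"tz": 0,"ax": 0,"ay": 0,"az": -1,"hand": 1},{"tx": -0.006,"ty": -0.016,"tz": 0,"ax": 0,"ay": 0,"az": -2.5,"hand": 1},{"tx": -0.0105,"ty": -0.028,"tz": 0,"ax": 0,"ay": 0,"az": -4,"hand": 1},{"tx": -0.0155,"ty": -0.04,"tz": 0,"ax": 0,"ay": 0,"az": -6,"hand": 1},{"tx": -0.02,"ty": -0.052,"tz": 0,"ax": 0,"ay": 0,"az": -8,"hand": 1},{"tx": -0.0245,"ty": -0.064,"tz": 0,"ax": 0,"ay": 0,"az": -9.5,"hand": 1},{"tx": -0.029,"ty": -0.075,"tz": 0,"ax": 0,"ay": 0,"az": -11,"hand": 1},{"tx": -0.032,"ty": -0.082,"tz": 0,"ax": 0,"ay": 0,"az": -12,"hand": 1},{"tx": -0.0328,"ty": -0.0854,"tz": 0,"ax": 0,"ay": 0,"az": -12,"hand": 1},{"tx": -0.0328,"ty": -0.0854,"tz": 0,"ax": 0,"ay": 0,"az": -12,"hand": 1}])

```text
time: 5.7
ee_pos: [0.4792, 0.1924, 0.1589]
eef_rot: [[0.966, -0.26, -0.001], [-0.26, -0.966, -0.001], [-0.0, 0.001, -1.0]]
ft_force: [-0.9, -6.1, 8.3]
width: 0.196
```

```bash
python3 st.py; python3 - <<'E'
from h import *
im=viewer.camera("scene")[:,:,::-1]
c=cv2.resize(im[170:400,200:440],(626,600),interpolation=cv2.INTER_CUBIC)
# predicted rim if centred on square
t=np.linspace(0,2*np.pi,40);P=np.c_[.596+.065*np.cos(t),.163+.065*np.sin(t),0*t+.12]
q=(px("scene",P)-[200,170])*600/230
for a in q: cv2.circle(c,tuple(int(v) for v in a),2,(0,0,255),-1)
cv2.imwrite("pics/s3.png",c)
E
```

```text
5.7 [0.4792 0.1924 0.1589] [[0.966, -0.26, -0.001], [-0.26, -0.966, -0.001], [-0.0, 0.001, -1.0]] [-0.13  0.45 -0.38  1.99  0.24  0.75 -2.48] [-0.9 -6.1  8.3] 0.1963919508623018
```

View pics/s3.png

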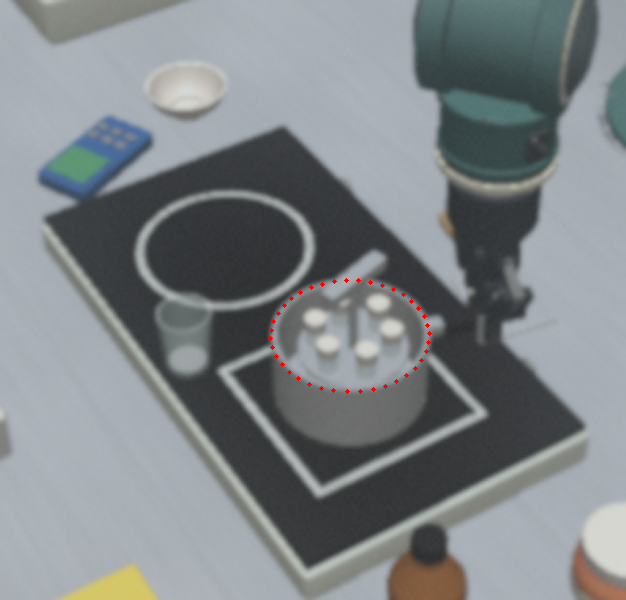

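The drawn target rim (red) coincides with the pot's rim at about (351,335), so the pot is centred. Next I'll release and rise.

step_arm(increments=[{"tx": 0,"ty": 0,"tz": 0,"ax": 0,"ay": 0,"az": 0,"hand": 0.7},{"tx": 0,"ty": 0,"tz": 0,"ax": 0,"ay": 0,"az": 0,"hand": 0.3},{"tx": 0,"ty": 0,"tz": 0,"ax": 0,"ay": 0,"az": 0,"hand": 0},{"tx": 0,"ty": 0,"tz": 0,"ax": 0,"ay": 0,"az": 0,"hand": 0},{"tx": 0,"ty": 0,"tz": 0,"ax": 0,"ay": 0,"az": 0,"hand": 0},{"tx": 0,"ty": 0,"tz": -0.02,"ax": 0,"ay": 0,"az": 0,"hand": 0},{"tx": 0,"ty": 0,"tz": -0.06,"ax": 0,"ay": 0,"az": 0,"hand": 0},{"tx": 0,"ty": 0,"tz": -0.11,"ax": 0,"ay": 0,"az": 0,"hand": 0},{"tx": -0.04,"ty": 0,"tz": -0.15,"ax": 0,"ay": 0,"az": 0,"hand": 0},{"tx": -0.1,"ty": 0,"tz": -0.17,"ax": 0,"ay": 0,"az": 0,"hand": 0}])

```text
time: 7.0
ee_pos: [0.383, 0.2194, 0.3304]
eef_rot: [[0.966, -0.26, 0.002], [-0.26, -0.966, 0.001], [0.002, -0.002, -1.0]]
ft_force: [-0.9, 1.0, -0.1]
width: 1.001
```

```bash
python3 - <<'E'
from h import *
im=viewer.camera("top")[:,:,::-1]; cv2.imwrite("pics/t4full.png",im)
c=cv2.resize(im[180:300,190:310],(600,600),interpolation=cv2.INTER_CUBIC)
cv2.imwrite("pics/t4.png",c)
im=viewer.camera("scene")[:,:,::-1]; cv2.imwrite("pics/s4full.png",im)
E
python3 st.py
```

```text
7.1 [0.3796 0.221  0.3309] [[0.967, -0.254, 0.003], [-0.254, -0.967, 0.0], [0.003, -0.001, -1.0]] [-0.12  0.07 -0.5   2.01  0.04  1.07 -2.46] [ 0.9  0.  -0.2] 1.0005480852570254
```

View pics/t4.png

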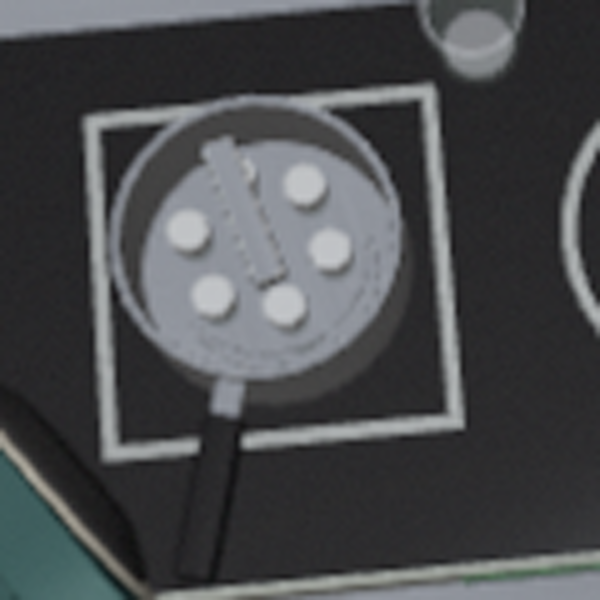

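The top crop shows the pot inside the square, with its rim centre at about (257,239). The T-bar runs from (217,142) to (272,282).

```bash
python3 - <<'E'
from h import *
f=lambda p,z: ray("top",np.array(p)/5+[190,180],z)
print("rim c",f([[257,239]],.12).round(4))
B=f([[217,142],[272,282]],.182);m=B.mean(0);b=B[0]-B[1];a=np.arctan2(b[1],b[0])
print("bar",B.round(4),m.round(4),np.linalg.norm(b),np.degrees(a))
print("scene px of bar ends",px("scene",B))
E
```

```text
rim c [[0.5924 0.1601 0.12  ]]
bar [[0.6209 0.1673 0.182 ]
 [0.5573 0.1483 0.182 ]] [0.5891 0.1578 0.182 ] 0.06629909322512105 16.592193124445483
scene px of bar ends [[325.03279007 282.33519016]
 [345.7244492  266.14826328]]
```

step_arm(increments=[{"tx": 0.03,"ty": 0.001,"tz": 0,"ax": 0,"ay": 0,"az": -5,"hand": 0},{"tx": 0.075,"ty": 0.003,"tz": 0,"ax": 0,"ay": 0,"az": -12,"hand": 0},{"tx": 0.12,"ty": 0.004,"tz": 0,"ax": 0,"ay": 0,"az": -19,"hand": 0},{"tx": 0.165,"ty": 0.005,"tz": 0,"ax": 0,"ay": 0,"az": -26,"hand": 0},{"tx": 0.2,"ty": 0.006,"tz": 0,"ax": 0,"ay": 0,"az": -31.7,"hand": 0},{"tx": 0.2156,"ty": 0.0066,"tz": 0,"ax": 0,"ay": 0,"az": -31.7,"hand": 0},{"tx": 0.2156,"ty": 0.0066,"tz": 0.02,"ax": 0,"ay": 0,"az": -31.7,"hand": 0},{"tx": 0.2156,"ty": 0.0066,"tz": 0.06,"ax": 0,"ay": 0,"az": -31.7,"hand": 0},{"tx": 0.2156,"ty": 0.0066,"tz": 0.09,"ax": 0,"ay": 0,"az": -31.7,"hand": 0},{"tx": 0.2156,"ty": 0.0066,"tz": 0.1,"ax": 0,"ay": 0,"az": -31.7,"hand": 0}])

```text
time: 8.35
ee_pos: [0.5889, 0.1569, 0.2272]
eef_rot: [[0.958, 0.287, -0.002], [0.287, -0.958, -0.0], [-0.003, -0.0, -1.0]]
ft_force: [-0.4, -0.0, 0.5]
width: 0.999
```

```bash
python3 st.py; python3 - <<'E'
from h import *
im=viewer.camera("scene")[:,:,::-1]
c=cv2.resize(im[190:340,250:400],(600,600),interpolation=cv2.INTER_CUBIC)
cv2.imwrite("pics/s5.png",c)
E
```

```text
8.35 [0.5889 0.1569 0.2272] [[0.958, 0.287, -0.002], [0.287, -0.958, -0.0], [-0.003, -0.0, -1.0]] [ 0.    0.5  -0.42  1.71  0.24  0.98 -1.78] [-0.4 -0.   0.5] 0.9993494096521474
```

View pics/s5.png

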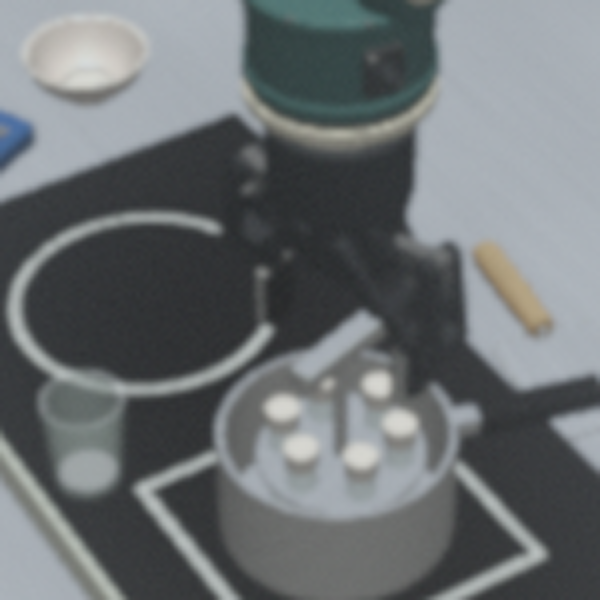

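The scene crop shows the T-bar at about (340,345), between the far finger (265,290) and the near finger (418,370). Closing.

step_arm(force=60, increments=[{"tx": 0,"ty": 0,"tz": 0,"ax": 0,"ay": 0,"az": 0,"hand": 0.4},{"tx": 0,"ty": 0,"tz": 0,"ax": 0,"ay": 0,"az": 0,"hand": 0.65},{"tx": 0,"ty": 0,"tz": 0,"ax": 0,"ay": 0,"az": 0,"hand": 0.8},{"tx": 0,"ty": 0,"tz": 0,"ax": 0,"ay": 0,"az": 0,"hand": 1},{"tx": 0,"ty": 0,"tz": 0,"ax": 0,"ay": 0,"az": 0,"hand": 1},{"tx": 0,"ty": 0,"tz": 0,"ax": 0,"ay": 0,"az": 0,"hand": 1},{"tx": 0,"ty": 0,"tz": 0,"ax": 0,"ay": 0,"az": 0,"hand": 1},{"tx": 0,"ty": 0,"tz": 0,"ax": 0,"ay": 0,"az": 0,"hand": 1}])

```text
time: 9.4
ee_pos: [0.5899, 0.1573, 0.229]
eef_rot: [[0.958, 0.288, 0.0], [0.288, -0.958, 0.001], [0.001, -0.001, -1.0]]
ft_force: [-1.9, 3.7, 7.1]
width: 0.149
```

The fingers stopped at a width that fits the 14 mm bar. Lifting 115 mm.

step_arm(increments=[{"tx": 0,"ty": 0,"tz": -0.005,"ax": 0,"ay": 0,"az": 0,"hand": 1},{"tx": 0,"ty": 0,"tz": -0.015,"ax": 0,"ay": 0,"az": 0,"hand": 1},{"tx": 0,"ty": 0,"tz": -0.03,"ax": 0,"ay": 0,"az": 0,"hand": 1},{"tx": 0,"ty": 0,"tz": -0.045,"ax": 0,"ay": 0,"az": 0,"hand": 1},{"tx": 0,"ty": 0,"tz": -0.06,"ax": 0,"ay": 0,"az": 0,"hand": 1},{"tx": 0,"ty": 0,"tz": -0.075,"ax": 0,"ay": 0,"az": 0,"hand": 1},{"tx": 0,"ty": 0,"tz": -0.09,"ax": 0,"ay": 0,"az": 0,"hand": 1},{"tx": 0,"ty": 0,"tz": -0.103,"ax": 0,"ay": 0,"az": 0,"hand": 1},{"tx": 0,"ty": 0,"tz": -0.112,"ax": 0,"ay": 0,"az": 0,"hand": 1},{"tx": 0,"ty": 0,"tz": -0.115,"ax": 0,"ay": 0,"az": 0,"hand": 1}])

```text
time: 10.65
ee_pos: [0.5899, 0.1568, 0.3441]
eef_rot: [[0.958, 0.287, 0.0], [0.287, -0.958, 0.0], [0.0, -0.0, -1.0]]
ft_force: [-1.6, 0.3, -3.0]
width: 0.155
```

step_arm(increments=[{"tx": 0,"ty": 0,"tz": 0,"ax": 0,"ay": 0,"az": 0,"hand": 1},{"tx": 0,"ty": 0,"tz": 0,"ax": 0,"ay": 0,"az": 0,"hand": 1},{"tx": 0,"ty": 0,"tz": 0,"ax": 0,"ay": 0,"az": 0,"hand": 1},{"tx": 0,"ty": 0,"tz": 0,"ax": 0,"ay": 0,"az": 0,"hand": 1},{"tx": 0,"ty": 0,"tz": 0,"ax": 0,"ay": 0,"az": 0,"hand": 1},{"tx": 0,"ty": 0,"tz": 0,"ax": 0,"ay": 0,"az": 0,"hand": 1},{"tx": 0,"ty": 0,"tz": 0,"ax": 0,"ay": 0,"az": 0,"hand": 1},{"tx": 0,"ty": 0,"tz": 0,"ax": 0,"ay": 0,"az": 0,"hand": 1}])

```text
time: 11.65
ee_pos: [0.5898, 0.1568, 0.3436]
eef_rot: [[0.958, 0.287, -0.0], [0.287, -0.958, 0.0], [-0.0, -0.0, -1.0]]
ft_force: [-0.6, 0.5, -2.8]
width: 0.155
```

```bash
python3 st.py; python3 - <<'E'
from h import *
im=viewer.camera("scene")[:,:,::-1]
c=cv2.resize(im[150:350,230:430],(600,600),interpolation=cv2.INTER_CUBIC)
t=np.linspace(0,2*np.pi,40);P=np.c_[.596+.065*np.cos(t),.163+.065*np.sin(t),0*t+.12]
for a in (px("scene",P)-[230,150])*3: cv2.circle(c,tuple(int(v) for v in a),2,(0,0,255),-1)
cv2.imwrite("pics/s6.png",c)
E
```

```text
11.65 [0.5898 0.1568 0.3436] [[0.958, 0.287, -0.0], [0.287, -0.958, 0.0], [-0.0, -0.0, -1.0]] [ 0.03  0.39 -0.44  1.59  0.18  1.2  -1.73] [-0.6  0.5 -2.8] 0.15466252585017398
```

View pics/s6.png

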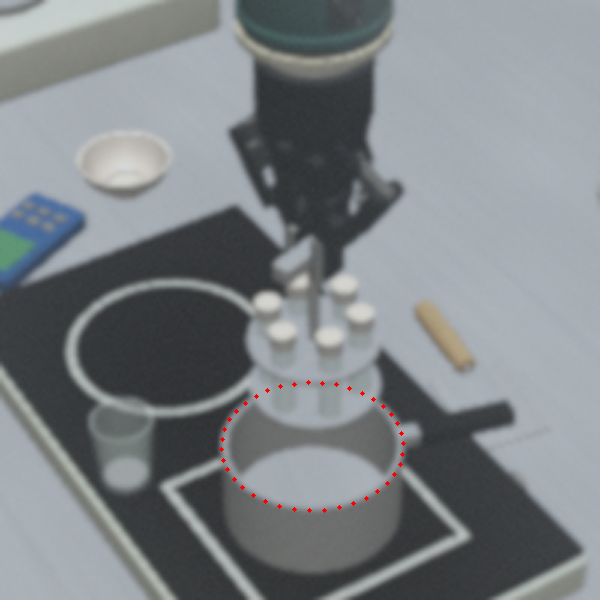

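The picture shows the rack held level, with its foot at about (315,385), above the empty pot. The pot's rim still matches the red target circle. Handing in.

```bash
python3 -c "
from rig import workorder
print(workorder.close_job())"; python3 st.py
```

```text
the job is handed in; nothing more can be done
None
the job is handed in; nothing more can be done
```

I slid the pot by its handle onto the square mark, with a 12° turn on the way to keep joint 7 off its limit. I then released it, gripped the rack's T-bar and lifted it 115 mm straight up. The job was handed in at about 11.7 s with the rack held there; no verdict is reported.

**Pot:** the measured rim centre was (0.592, 0.160) against the square's centre at (0.596, 0.163), about 5 mm off. It stayed there after the lift; in the last picture the rim still matched the target circle.

**Rack:** it hung level about 5 cm above the rim and looked clear of the pot. The last force reading was about −2.8 N vertical, close to the rack's weight. Nothing else in the last picture appeared to have moved, but the bottle and tub were outside that crop.

**Misses:**
- My first move call was refused because I had left fields out of the rows.
- The two views differed by 2–3 pixels on the T-bar's ends, which did not affect the grasp.
- The state check after handing in returned nothing.

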